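# Feed a mould block under the gauge bar with a push stick

## Task

Pick up the yellow push stick by its blue grip and use it, not the fingers, to press the plaster mould block squarely against the aluminium fence while its front is still short of the yellow gauge bar. Then feed the block along the fence, under the bar, until it rests against the red end stop, keeping it flat on the board and flush with the fence all the way. Finally lay the stick back on the black mat as you found it, let go, and leave everything else on the bench where it is.

Things in the scene. Friction and masses are not known exactly. Their poses are not given: they have to be found in the camera images.
- jig: Fixed feeding jig; origin at bench level under the fence's inner face, half-way along. Grey board 490 mm along y, 12 mm thick, from x = -130 (open side, nearer the robot) to +30. The fence is an aluminium rail along y, inner face the plane x = 0, 22 mm wide, top 40 mm above the bench; the block lies on its -x side and is fed towards +y (robot's left).
- gauge (a point): Point on the board's top at the fence's inner face, under the middle of the yellow gauge bar (jig x 0, y +80, z 12 mm); axes as the jig. The fixed bar crosses the lane from the fence to x = -90 mm, is 16 mm wide along y, its underside 43 mm and top 55 mm above the board.
- stop (a point): Point on the board's top where the fence's inner face meets the front of the red end stop (jig x 0, y +190, z 12 mm); axes as the jig. The fixed stop is 70 mm wide (to x = -70) and 30 mm high. The block is home when its +y face touches it.
- block_center (a point): Centre of the loose white plaster block with a pink round face on top: 60 mm (x) by 80 mm (y) by 40 mm high, 0.15 to 0.31 kg. It starts on the board near the -y end, off the fence and turned up to 0.25 rad. Home, its axes are the jig's and its centre is 30 mm from the fence face, 20 mm above the board, 40 mm short of the stop.
- stick_grip (a point): Point to grasp on the push stick's blue upright grip, 60 mm above the stick's flat sole; x along the stick to its nose, y left, z up. Grip 50 mm (x) by 22 mm (y), from 18 to 83 mm above the sole, centred here. Yellow blade from x = -65 to +110 mm, 28 mm wide, 18 mm high. Mass 0.16 kg, balance about 28 mm ahead of the grip.
- stick_nose (a point): Inner corner of the stick's L-shaped nose (stick x +110, y +4, 10 mm above the sole), axes as the stick. From here the flat pushing face runs 30 mm to -y and the lip, 10 mm thick, 55 mm on to +x; both 20 mm high from the sole. With stick x along jig +y, the lip holds the block's open side while the face pushes its rear; the nose passes under the gauge bar.
- mat: Fixed black rubber mat, 300 mm (its x) by 110 mm (its y), 4 mm thick, origin at the centre of its underside. It lies on the robot's right or left. The stick starts on it along its x, nose towards mat +x, its grip near mat x = -50, y = 0 mm.
- pan: Loose round steel pan with a casting in it, 170 mm across, 25 mm high, origin under its centre. Leave alone.
- jar: Loose closed white jar, 70 mm across, 110 mm high, origin under its centre. Leave alone.
- cast: Loose pink round casting, 90 mm across, 23 mm high, origin under its centre. Leave alone.
- pliers: Loose pliers with blue handles, lying along their x, about 150 mm by 55 mm, 15 mm high, origin underneath near the middle. Leave alone.

How it is judged:
By the outcome, as a careful person would: the job done as asked, in the order asked, and still so for the second after the job is handed in, with the robot touching nothing.
It also fails if it takes over 72 s, if anything falls off the work surface, if the arm or the gripper's body presses on something with over 40 N, if the wrist force passes 120 N, or if a joint passes its speed limit or range.

## Robot

A 6-joint arm with a two-finger parallel gripper is mounted at the origin on the work surface. World frame = base frame: x ahead of the robot, y to its left, z up, the work surface at z = 0. Lengths are in m, angles in rad, forces in N, time in s.
With the tool pointing down it reaches from about 0.275 to 0.825 m from the base axis. Payload 4.9 kg.
Tool frame: the origin (TCP) lies midway between the tips of the shut fingers; the grasp point (between the pads) lies 19 mm behind it (bot.grip_depth is the distance from the TCP to the grasp point, in m); z points along the fingers, y is the line along which they close (so a half turn about z gives the same grasp; the last joint's range is limited). The gripper opens to 85 mm and grips with 20 to 120 N. Pads are 22 mm wide; open, the fingers measure 114 mm over their backs; the gripper's body (76 mm by 85 mm) begins 54 mm behind the grasp point. The pads swing forward as they close: fully open they stand 13 mm farther back than shut.
Start: joints at [1.002, 0.326, -0.193, 1.052, 0, 1.437], TCP at [0.232, 0.499, 0.231] pointing down, gripper open.
Joint ranges: [-2.65, 2.65], [-0.97, 1.79], [-1.3, 1.35], [-1.93, 2.1], [-1.47, 1.37], [-3.14, 3.14]. Speed limits (rad/s): [2.57, 2.57, 3.14, 3.14, 3.14, 3.14].

## Interface

Orientations are given as a unit quaternion [w, x, y, z].
In Python, from cell import bot gives the robot as it stands. Calls block until the motion is done:
- bot.move_pose(position, orientation): joint-space move of the TCP to a pose.
- bot.move_linear(position, speed=0.15, rotation=None, until_force=None): straight line of the TCP; rotation=None keeps the orientation; speed is the mean speed in m/s. With until_force (N) it stops when the force on the tool has changed by that much, and returns True; else False.
- bot.goto_joints(angles): joint-space move.
- bot.set_gripper(opening, grasp_force=None): opening from 0.0 (shut) to 1.0 (fully open); grasp_force is the grip in N (None keeps the last); returns when the fingers have stopped.
- bot.wait(seconds).
- bot.solve_ik(position, orientation): joint angles nearest the present ones, or None.
- bot.camera(name): name is "side" or "top" or "wrist"; returns the picture (384x512x3 uint8, red, green, blue); there is no depth.
- bot.calibration(name): a dict with "mtx" (3x3 intrinsics, pixels), "extrinsics" (4x4, takes a point from world to camera coordinates); the wrist camera has in their place "hand_eye" (4x4, takes a point from camera to tool coordinates, whose origin is the TCP and whose axes are the flange's). Camera axes: x right, y down, z forward; pixel columns grow to the right and rows downward; lengths in m; the calibration is good to about 2 mm. The wrist camera is an equidistant fisheye: a pixel r from the principal point sees the ray r / f radians off the axis. A picture is of the moment at which its call begins: read the wrist's pose just before it. calibration takes no time and is no camera call.
A pose or a line that the arm cannot do raises bot.PlanningError and nothing moves.
- bot.close_job(): hands the job in; it is judged then, once.
Trained networks look in the newest picture that a camera, given by its name, has taken for a name from the list of things; names that differ only in an ending like _2 or _b are one class to them, and where a whole thing is asked for, a point or a joint stands for the part that bears it (a point fixed in the world has none). Each returns a list of dicts, best first, with "confidence" (0 to 1); they miss things now and then, are a little off and sometimes report something else, mostly with a low value. They report only what shows in the picture. A call takes as long as a camera call.
- bot.search_frame(camera, thing): "bbox" ([left, top, width, height] in pixels, round what is visible of it).
Readings, each from a call of its own:
- bot.read_clock(): time.
- bot.read_joint_positions(): joint angles.
- bot.read_joint_vel(): joint speeds.
- bot.read_joint_efforts(): joint torques, N m.
- bot.read_position(): TCP position.
- bot.read_tool_rot(): TCP orientation.
- bot.read_ft_force(): force on the tool from outside, world axes, zero at the start.
- bot.read_moment(): the same for the moment, N m.
- bot.read_gripper_width(): opening from 0.0 (shut) to 1.0 (fully open).
- bot.read_finger_force(): force on a finger pad.
Only numpy, scipy, OpenCV 4.12 (cv2) and the standard library are available. Lean on these libraries where they do the work, as an engineer would, in place of code of your own. Each camera call takes 0.05 s, during which the arm holds its last target. There are 200 camera calls.

## Working session

There is one attempt and no reset: what is moved stays moved. The work goes in short steps, each a Python script; the robot and the scene stay as the last script left them, time stands still between calls to the robot, and variables do not carry over. Pictures are saved under pics/ and viewed, at most 10 in all, crops included, and the job is handed in when it is done.

```bash
ls; mkdir -p pics
python3 - <<'E'
from cell import bot
import cv2,numpy as np
for c in ("top","side"):
    im=bot.camera(c); cv2.imwrite(f"pics/{c}0.png",im[:,:,::-1])
    k=bot.calibration(c); print(c,np.round(k["mtx"],1).tolist(),np.round(k["extrinsics"],3).tolist())
    for t in ("jig","gauge","stop","block_center","stick_grip","stick_nose","mat","pan","jar","cast","pliers"):
        print(t,[(np.round(d["bbox"]).tolist(),round(d["confidence"],2)) for d in bot.search_frame(c,t)[:2]])
print(bot.read_clock(), bot.read_tool_rot(), bot.calibration("wrist"))
E
```

```text
pics
top [[418.5, 0.0, 257.6], [0.0, 418.5, 194.4], [0.0, 0.0, 1.0]] [[-0.004, -1.0, 0.007, 0.006], [-0.989, 0.003, -0.15, 0.512], [0.15, -0.007, -0.989, 1.358], [0.0, 0.0, 0.0, 1.0]]
jig [([182.0, 144.0, 144.0, 50.0], 0.55), ([122.0, 220.0, 96.0, 40.0], 0.44)]
gauge [([182.0, 144.0, 145.0, 51.0], 0.96), ([134.0, 232.0, 72.0, 16.0], 0.27)]
stop [([183.0, 144.0, 144.0, 51.0], 0.62)]
block_center [([268.0, 161.0, 27.0, 22.0], 0.72), ([382.0, 176.0, 27.0, 30.0], 0.66)]
stick_grip [([137.0, 230.0, 68.0, 17.0], 0.68)]
stick_nose [([133.0, 232.0, 74.0, 14.0], 0.69)]
mat [([120.0, 219.0, 95.0, 43.0], 0.81)]
pan [([301.0, 213.0, 52.0, 51.0], 0.72), ([123.0, 218.0, 93.0, 42.0], 0.46)]
jar [([113.0, 182.0, 29.0, 21.0], 0.87)]
cast [([381.0, 180.0, 29.0, 24.0], 0.91)]
pliers [([242.0, 211.0, 18.0, 45.0], 0.54)]
side [[413.7, 0.0, 246.9], [0.0, 413.7, 194.7], [0.0, 0.0, 1.0]] [[0.744, -0.668, 0.011, -0.373], [-0.381, -0.439, -0.814, 0.245], [0.549, 0.601, -0.581, 0.832], [0.0, 0.0, 0.0, 1.0]]
jig [([200.0, 146.0, 158.0, 114.0], 0.94)]
gauge []
stop [([202.0, 146.0, 156.0, 111.0], 0.79)]
block_ce
[... 269 characters left out ...]
388.0, 291.0, 46.0, 39.0], 0.97)]
pliers [([176.0, 211.0, 53.0, 32.0], 0.87), ([107.0, 158.0, 76.0, 60.0], 0.23)]
1.2 [-1.48454324e-05  2.15701799e-01  9.76459284e-01  6.17539268e-06] {'mtx': array([[297.31863964,   0.        , 252.54550717],
       [  0.        , 297.31863964, 194.84337585],
       [  0.        ,   0.        ,   1.        ]]), 'hand_eye': array([[ 7.62331305e-04, -9.60534699e-01, -2.78159148e-01,
         7.07196933e-02],
       [ 9.99999442e-01,  5.28993968e-04,  9.13915001e-04,
        -3.26624669e-04],
       [-7.30702559e-04, -2.78159689e-01,  9.60534566e-01,
        -1.42906123e-01],
       [ 0.00000000e+00,  0.00000000e+00,  0.00000000e+00,
         1.00000000e+00]])}
```

Run:
```python
import cv2
im=cv2.imread("pics/top0.png"); c=im[130:280,100:420]; cv2.imwrite("pics/top0c.png",cv2.resize(c,(800,375),interpolation=cv2.INTER_CUBIC))
im=cv2.imread("pics/side0.png"); c=im[100:340,90:440]; cv2.imwrite("pics/side0c.png",cv2.resize(c,(800,548),interpolation=cv2.INTER_CUBIC))
```

```text
(no output)
```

View pics/top0c.png

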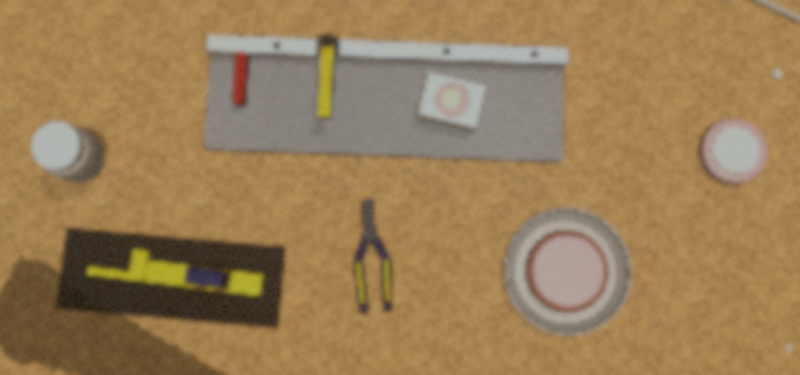

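View pics/side0c.png

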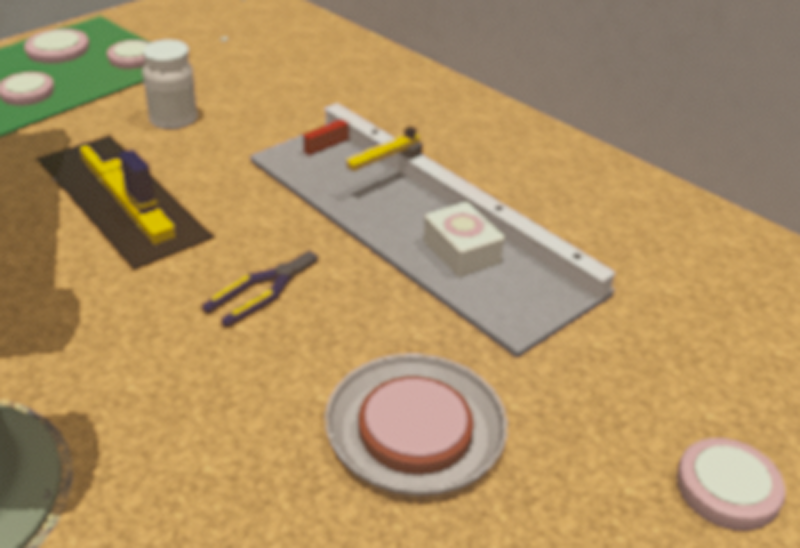

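The top crop shows the jig at the far side, with the fence along its upper edge, the stop at about (240,80), the bar at (325,80) and the block at (452,100). The mat is at lower left with the stick's nose to the left (+y), and the grip is at (207,276). The block's front is nearer the fence than its rear.

```bash
cat > h.py <<'E'
from cell import bot
import numpy as np, cv2
from scipy.spatial.transform import Rotation as R
def ray(cam,uv,pose=None):
    k=bot.calibration(cam); M=k["mtx"]; uv=np.asarray(uv,float)
    d=np.array([(uv[0]-M[0,2])/M[0,0],(uv[1]-M[1,2])/M[1,1]])
    if cam=="wrist":
        p,q=pose; r=np.linalg.norm(d); v=np.r_[d/max(r,1e-9)*np.sin(r),np.cos(r)]
        H=k["hand_eye"]; T=R.from_quat(q,scalar_first=True).as_matrix()
        return T@H[:3,3]+p, T@(H[:3,:3]@v)
    E=k["extrinsics"]; return -E[:3,:3].T@E[:3,3], E[:3,:3].T@np.r_[d,1]
def at(cam,uv,z,pose=None):
    o,d=ray(cam,uv,pose); return (o+d*(z-o[2])/d[2])
def proj(P,pose):
    k=bot.calibration("wrist"); M=k["mtx"]; H=k["hand_eye"]; p,q=pose
    t=R.from_quat(q,scalar_first=True).as_matrix().T@(np.asarray(P)-p)
    c=H[:3,:3].T@(t-H[:3,3]); r=np.hypot(c[0],c[1]); th=np.arctan2(r,c[2])
    return M[:2,2]+M[0,0]*th*c[:2]/max(r,1e-9)
def down(yaw):  # tool z down, tool y axis along world angle yaw
    y=np.array([np.cos(yaw),np.sin(yaw),0]); z=np.array([0,0,-1.]); x=np.cross(y,z)
    return R.from_matrix(np.c_[x,y,z]).as_quat(scalar_first=True)
def snap(name):
    pose=(np.array(bot.read_position()),np.array(bot.read_tool_rot()))
    im=bot.camera("wrist"); cv2.imwrite(f"pics/{name}.png",im[:,:,::-1]); np.savez(f"pics/{name}.npz",p=pose[0],q=pose[1]); return im,pose
def load(name):
    d=np.load(f"pics/{name}.npz"); return d["p"],d["q"]
E
python3 - <<'E'
from h import *
T=lambda u,v,z:np.round(at("top",(100+u/2.5,130+v/2.5),z),3)
for n,a in dict(fenceL=(207,36,.04),fenceR=(568,48,.04),fenceLi=(207,52,.04),fenceRi=(568,63,.04),brdBL=(205,149,.012),brdBR=(561,160,.012),barfront=(324,117,.067),stopfront=(246,80,.042),
  blkTL=(430,72,.052),blkTR=(485,85,.052),blkBL=(420,118,.052),blkBR=(475,130,.052),grip=(207,276,.087),matBL=(57,306,.004),matTL=(68,229,.004),matTR=(284,246,.004),matBR=(277,326,.004),lip=(87,271,.024),tail=(263,284,.022),jar=(57,150,.11),pan=(567,270,.02),pl=(368,255,.01)).items(): print(n,T(*a))
E
```

```text
fenceL [0.684 0.257 0.04 ]
fenceR [ 0.666 -0.232  0.04 ]
fenceLi [0.661 0.257 0.04 ]
fenceRi [ 0.645 -0.232  0.04 ]
brdBL [0.533 0.261 0.012]
brdBR [ 0.517 -0.223  0.012]
barfront [0.566 0.096 0.067]
stopfront [0.622 0.203 0.042]
blkTL [ 0.63  -0.044  0.052]
blkTR [ 0.612 -0.118  0.052]
blkBL [ 0.567 -0.03   0.052]
blkBR [ 0.551 -0.103  0.052]
grip [0.358 0.242 0.087]
matBL [0.322 0.455 0.004]
matTL [0.425 0.445 0.004]
matTR [0.401 0.153 0.004]
matBR [0.295 0.161 0.004]
lip [0.368 0.411 0.024]
tail [0.35  0.178 0.022]
jar [0.516 0.431 0.11 ]
pan [ 0.367 -0.226  0.02 ]
pl [0.388 0.039 0.01 ]
```

Run:
```python
from h import *
for off in (0,np.pi):
  for P,a in (((.355,.243,.25),-.077),((.355,.243,.045),-.077),((.53,-.22,.055),-.033),((.595,-.22,.055),-.033),((.6,.013,.055),-.033),((.5,-.22,.25),-.033)):
    s=bot.solve_ik(P,down(a+off)); print(off,P,None if s is None else np.round(s,2))
bot.move_pose([.355,.243,.22],down(-.077))
im,pose=snap("w1"); print(pose, bot.read_clock())
print([(d["bbox"],d["confidence"]) for d in bot.search_frame("wrist","stick_grip")])
```

```text
0 (0.355, 0.243, 0.25) [ 0.43  0.09 -0.45  1.04  0.    2.08]
0 (0.355, 0.243, 0.045) [ 0.43  0.35 -0.73  0.49  0.    2.08]
0 (0.53, -0.22, 0.055) [-0.52  0.54 -0.35  0.68  0.    1.08]
0 (0.595, -0.22, 0.055) [-0.47  0.63 -0.17  0.76  0.    1.13]
0 (0.6, 0.013, 0.055) [-0.1   0.58 -0.28  0.71  0.    1.5 ]
0 (0.5, -0.22, 0.25) [-0.55  0.31 -0.17  1.09  0.    1.05]
3.141592653589793 (0.355, 0.243, 0.25) [ 0.43  0.09 -0.45  1.04  0.   -1.07]
3.141592653589793 (0.355, 0.243, 0.045) [ 0.43  0.35 -0.73  0.49  0.   -1.07]
3.141592653589793 (0.53, -0.22, 0.055) [-0.52  0.54 -0.35  0.68  0.   -2.06]
3.141592653589793 (0.595, -0.22, 0.055) [-0.47  0.63 -0.17  0.76  0.   -2.01]
3.141592653589793 (0.6, 0.013, 0.055) [-0.1   0.58 -0.28  0.71  0.   -1.64]
3.141592653589793 (0.5, -0.22, 0.25) [-0.55  0.31 -0.17  1.09  0.   -2.09]
(array([0.35520929, 0.24365071, 0.22023135]), array([-8.71132414e-05,  7.33339647e-01,  6.79862320e-01,  4.24077164e-04])) 2.35
[([240.0, 28.3, 39.4, 192.4], 0.7)]
```

View pics/w1.png

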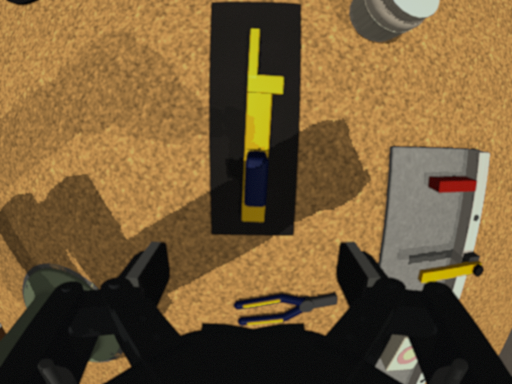

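The wrist view shows the whole stick lying straight, nose up in the image (+y), from (254,29) to (253,221), with the grip at about (257,180). I'll fit the stick model to the colour mask.

```bash
cat >> h.py <<'E'
SB=[(-65,110,-14,14,0,18),(-25,25,-11,11,18,83),(90,110,-26,14,0,20),(110,165,4,14,0,20)]
def smask(par,pose,z0):
    m=np.zeros((384,512),np.uint8); Rz=R.from_euler("z",par[2]).as_matrix()
    for a,b,c,d,e,f in SB:
        P=[Rz@(np.array([x,y,z])/1e3)+[par[0],par[1],z0] for x in(a,b) for y in(c,d) for z in(e,f)]
        h=cv2.convexHull(np.array([proj(p,pose) for p in P],np.float32))
        cv2.fillConvexPoly(m,np.round(h*16).astype(np.int32),1,cv2.LINE_8,4)
    return m
def fitstick(name,par,z0,roi):
    from scipy.optimize import minimize
    hsv=cv2.cvtColor(cv2.imread(f"pics/{name}.png"),cv2.COLOR_BGR2HSV); pose=load(name)
    M=((cv2.inRange(hsv,(22,190,50),(36,255,255))|cv2.inRange(hsv,(110,90,15),(135,255,255)))>0)
    W=np.zeros_like(M); l,t,r,b=roi; W[t:b,l:r]=1; M&=W
    M=cv2.morphologyEx(M.astype(np.uint8),cv2.MORPH_CLOSE,np.ones((5,5)))
    f=lambda q:-(lambda m:(m&M).sum()/max((m|M).sum(),1))(smask(np.array(q)*[.01,.01,.05]+par,pose,z0)&W.astype(np.uint8))
    s=minimize(f,[0,0,0],method="Nelder-Mead",options=dict(initial_simplex=[[0,0,0],[1,0,0],[0,1,0],[0,0,1]],xatol=.01,fatol=1e-4))
    return s.x*[.01,.01,.05]+par,-s.fun
E
python3 - <<'E'
from h import *
q,i=fitstick("w1",np.array([.356,.243,np.pi/2-.077]),.004,(215,10,297,232)); print(q,q[2]-np.pi/2,i)
p=load("w1")
for n,u,z in (("matTL",(211,2),.004),("matTR",(300,5),.004),("matBL",(211,234),.004),("matBR",(294,235),.004)): print(n,np.round(at("wrist",u,z,p),3))
E
```

```text
Traceback (most recent call last):
  File "h.py", line 42, in fitstick
    s=minimize(f,[0,0,0],method="Nelder-Mead",options=dict(initial_simplex=[[0,0,0],[1,0,0],[0,1,0],[0,0,1]],xatol=.01,fatol=1e-4))
  File "h.py", line 41, in <lambda>
    f=lambda q:-(lambda m:(m&M).sum()/max((m|M).sum(),1))(smask(np.array(q)*[.01,.01,.05]+par,pose,z0)&W.astype(np.uint8))
                                                          ~~~~~^^^^^^^^^^^^^^^^^^^^^^^^^^^^^^^^^^^^^^^
  File "h.py", line 32, in smask
    h=cv2.convexHull(np.array([proj(p,pose) for p in P],np.float32))
                               ~~~~^^^^^^^^
  File "h.py", line 15, in proj
    k=bot.calibration("wrist"); M=k["mtx"]; H=k["hand_eye"]; p,q=pose
ValueError: time passes only in moves, steps and waits
```

```bash
python3 - <<'E'
s=open("h.py").read()
s=s.replace("def ray(","from functools import cache\n@cache\ndef cal(n): return bot.calibration(n)\ndef ray(",1)
s=s.replace('k=bot.calibration(cam)','k=cal(cam)').replace('k=bot.calibration("wrist")','k=cal("wrist")')
open("h.py","w").write(s)
E
python3 - <<'E'
from h import *
q,i=fitstick("w1",np.array([.356,.243,np.pi/2-.077]),.004,(215,10,297,232)); print(q,q[2]-np.pi/2,i)
p=load("w1")
for n,u,z in (("matTL",(211,2),.004),("matTR",(300,5),.004),("matBL",(211,234),.004),("matBR",(294,235),.004)): print(n,np.round(at("wrist",u,z,p),3))
print(bot.read_clock())
E
```

```text
[0.35804938 0.24644458 1.4433314 ] -0.12746492378613294 0.9691017435444714
matTL [0.321 0.457 0.004]
matTR [0.428 0.445 0.004]
matBL [0.294 0.161 0.004]
matBR [0.403 0.151 0.004]
2.4
```

Run:
```python
from h import *
bot.move_pose([.575,-.15,.3],down(-.033))
snap("w2"); print(bot.read_clock(), bot.grip_depth)
```

```text
4.125 0.0187
```

View pics/w2.png

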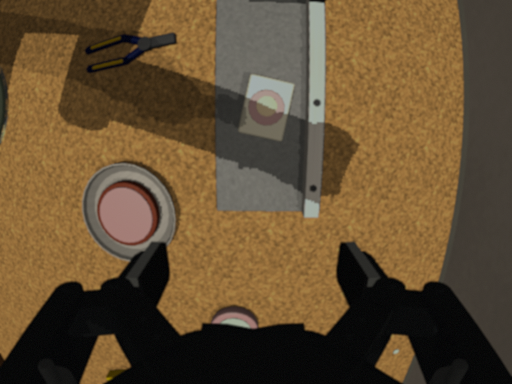

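The view shows the block, turned, with top corners near (250,74), (294,84), (281,140) and (240,130). The fence's inner top edge runs (309,2)–(305,216), and the board's open edge is at column 218 and ends at row 210.

Run:
```python
from h import *
p=load("w2")
for n,u,z in (("fi0",(308.5,2),.04),("fi1",(305,216),.04),("fo0",(325,2),.04),("fo1",(319,216),.04),("b0",(218,2),.012),("b1",(217,210),.012),("TL",(250,74),.052),("TR",(294,84),.052),("BR",(281,140),.052),("BL",(240,130),.052)): print(n,np.round(at("wrist",u,z,p),4))
p=load("w1")
for n,u,z in (("w1 brd far TL",(393,147),.012),("fi far",(481,152),.04),("fo far",(490,153),.04),("brd open",(380,285),.012)): print(n,np.round(at("wrist",u,z,p),4))
```

```text
fi0 [0.6582 0.0777 0.04  ]
fi1 [ 0.6487 -0.229   0.04  ]
fo0 [0.6817 0.0792 0.04  ]
fo1 [ 0.6697 -0.2298  0.04  ]
b0 [0.5318 0.0904 0.012 ]
b1 [ 0.5175 -0.2252  0.012 ]
TL [ 0.5751 -0.029   0.052 ]
TR [ 0.6317 -0.0431  0.052 ]
BR [ 0.6131 -0.1171  0.052 ]
BL [ 0.5597 -0.1024  0.052 ]
w1 brd far TL [0.5367 0.2628 0.012 ]
fi far [0.669  0.2582 0.04  ]
fo far [0.6884 0.2566 0.04  ]
brd open [0.5332 0.058  0.012 ]
```

```bash
cat >> h.py <<'E'
JO=np.array([.657,.0155]); JA=-.038
def J(x,y,z): # jig mm-> world position (TCP/stick origin)
    c,s=np.cos(JA),np.sin(JA); return [JO[0]+(x*c-y*s)/1e3, JO[1]+(x*s+y*c)/1e3, z]
def Ji(P):
    d=(np.asarray(P)[:2]-JO)*1e3; c,s=np.cos(JA),np.sin(JA); return np.array([c*d[0]+s*d[1],-s*d[0]+c*d[1]])
E
python3 - <<'E'
from h import *
g=[.358,.2464]; q=down(-.127)
bot.move_pose([*g,.13],q)
bot.move_linear([*g,.0453],speed=.1)
print(bot.read_ft_force())
bot.set_gripper(0.0,110); print(bot.read_gripper_width(),bot.read_finger_force(),bot.read_position())
bot.move_linear([*g,.17],speed=.15)
print(bot.read_gripper_width(),bot.read_ft_force(),bot.read_moment())
bot.move_pose(J(-99,-252,.17),down(JA))
snap("w3"); print(bot.read_clock(),bot.read_position(),bot.read_ft_force())
E
```

```text
[0.43954619 0.4563387  0.3303003 ]
0.24533013750261237 107.82111167907715 [0.35837231 0.24650725 0.04565752]
0.24594468405245679 [-0.45161463  0.32164123 -1.73724059] [-0.04396415  0.00327625 -0.00268797]
10.3917 [ 0.54867438 -0.23124687  0.17004311] [ 0.62779649 -0.16577251 -1.48175103]
```

View pics/w3.png

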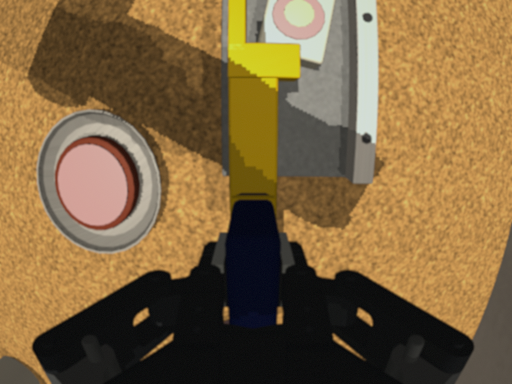

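The stick is held straight, and its inner nose corner is at about (245,45). The block's rear near-fence corner is at about (322,62) and the fence's near end is at (355,182).

Run:
```python
from h import *
p=load("w3")
print("tcp jig",Ji(p[0]))
for n,u,z in (("corner",(245.5,44),.1487),("lip inner far",(245,3),.1487),("bladeL",(230,190),.1467),("bladeR",(277,190),.1467),("bladeL2",(229,85),.1467),("bladeR2",(277,85),.1467),("face end",(299,44),.1487),("blk rear corner",(322,62),.052),("blk rear open",(265,38),.052),("fence end in",(353,182),.04),("fence in",(357,3),.04),("fence end out",(373,182),.04),("brd",(223,175),.012)): print(n,np.round(Ji(at("wrist",u,z,p)),1))
```

```text
tcp jig [ -98.98647205 -250.7880398 ]
corner [-103.1 -142.6]
lip inner far [-103.5 -117.8]
bladeL [-112.2 -225.5]
bladeR [ -84.9 -225.4]
bladeL2 [-112.2 -165.6]
bladeR2 [ -85.8 -165.5]
face end [ -73.9 -141.9]
blk rear corner [ -38.5 -134.5]
blk rear open [ -88.6 -114.6]
fence end in [  -0.5 -245.8]
fence in [  0.3 -68.1]
fence end out [  21.2 -245.5]
brd [-129.8 -245.9]
```

Run:
```python
from h import *
bot.move_linear(J(-99,-252,.055),speed=.12)
f0=bot.read_ft_force(); print("f0",f0)
r=bot.move_linear(J(-50,-252,.055),speed=.03,until_force=6)
print(r,Ji(bot.read_position()),np.array(bot.read_ft_force())-f0,bot.read_moment(),bot.read_clock())
snap("w4")
```

```text
f0 [-0.31513108  0.29765989 -1.24551128]
True [ -56.5265059  -250.63222425] [-1.8884994  -0.61534975  5.57552292] [0.16930714 0.35964411 0.3232645 ] 12.85
```

View pics/w4.png

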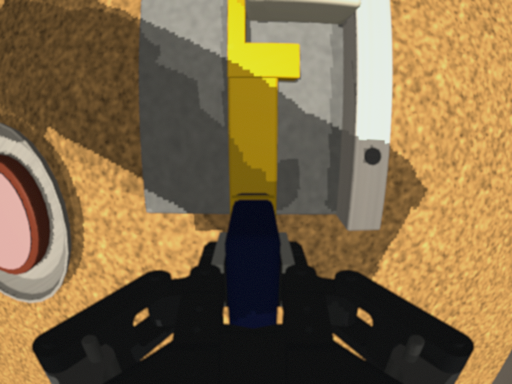

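The view shows the block's rear face square at rows 0–20 and against the fence, with the lip along its open side. There is some unexplained upward force, possibly the sole touching the board, so I'll raise the stick a little and check.

Run:
```python
from h import *
def st(t): print(t,np.round(Ji(bot.read_position()),2),round(bot.read_position()[2],4),np.round(bot.read_ft_force(),2),np.round(bot.read_moment(),2))
st("now")
x,y=Ji(bot.read_position())
bot.move_linear(J(x,y,.0565),speed=.03); st("up")
bot.move_linear(J(x,y+6,.0565),speed=.03); st("fwd")
```

```text
now [ -56.54 -250.62] 0.0536 [-0.68 -0.35  3.79] [0.14 0.2  0.33]
up [ -56.66 -250.61] 0.0563 [-0.75  0.04 -1.05] [-0.06  0.23  0.1 ]
fwd [ -56.61 -244.04] 0.0563 [-1.34  0.63 -1.56] [0.07 0.12 0.09]
```

Run:
```python
from h import *
def st(t): print(t,np.round(Ji(bot.read_position()),2),round(bot.read_position()[2],4),np.round(bot.read_ft_force(),2),np.round(bot.read_moment(),2))
x,y=Ji(bot.read_position())
r=bot.move_linear(J(-50,y,.0565),speed=.02,until_force=5); print(r); st("press")
x=Ji(bot.read_position())[0]
for yy in (-236,-228):
    bot.move_linear(J(x,yy,.0565),speed=.03); st(yy)
snap("w5"); print(bot.read_clock())
```

```text
True
press [ -56.26 -243.72] 0.0552 [-0.16  0.54 -1.74] [0.02 0.08 0.01]
-236 [ -56.23 -235.51] 0.0564 [ 0.41  0.5  -1.97] [-0.02  0.09  0.01]
-228 [ -56.15 -227.58] 0.0565 [-0.16  0.55 -1.91] [-0.05 -0.01  0.05]
14.6583
```

View pics/w5.png

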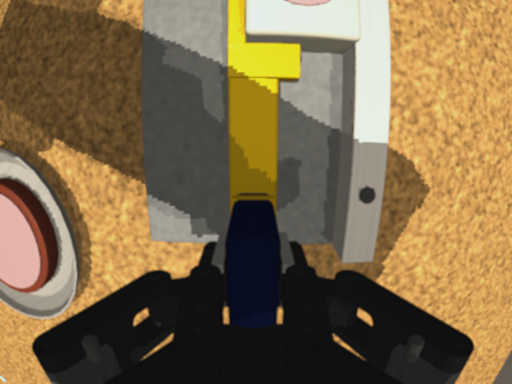

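Run:
```python
from h import *
p=load("w5")
for n,u,z in (("rear R",(360,39),.052),("rear L",(246,36),.052),("R far",(361,3),.052),("corner stick",(246,44),.0357),("fence",(354,140),.04)): print(n,np.round(Ji(at("wrist",u,z,p)),1))
x,y=Ji(p[0]); print(x,y)
def st(t): print(t,np.round(Ji(bot.read_position()),2),round(bot.read_position()[2],4),np.round(bot.read_ft_force(),2),np.round(bot.read_moment(),2))
for dx in (.7,1.4,2.1,2.8,3.5,4.2):
    bot.move_linear(J(x+dx,y,.0565),speed=.02); bot.wait(.2); st(dx)
    if abs(bot.read_moment()[2])>.5 or bot.read_ft_force()[0]<-5: break
```

```text
rear R [  -2.2 -116.8]
rear L [ -60.1 -118.9]
R far [ -0.9 -96.1]
corner stick [ -60.7 -119.3]
fence [  -0.5 -171. ]
-56.152801494934536 -227.57764707778136
0.7 [ -55.9  -227.61] 0.0564 [-3.26 -0.54  0.68] [-0.11  0.63  0.31]
1.4 [ -55.56 -227.66] 0.0564 [-5.32 -1.58  0.87] [-0.19  1.11  0.44]
```

```bash
cat > feed.py <<'E'
from h import *
import sys
y1=float(sys.argv[2]); x=float(sys.argv[1]); y=Ji(bot.read_position())[1]
while y<y1-1:
    y=min(y+22,y1); bot.move_linear(J(x,y,.0565),speed=.05); bot.wait(.1)
    f=bot.read_ft_force(); print(np.round([x,*Ji(bot.read_position()),bot.read_position()[2]*1e3],2),np.round(f,2),np.round(bot.read_moment(),2))
    x+=np.clip((f[0]+4)*.12,-.4,.5)
    if abs(f[0])>10 or abs(f[1])>10: print("halt"); break
print("x",x,bot.read_clock()); snap("w_%d"%y)
E
python3 feed.py -55.2 -140
```

```text
[ -55.2   -55.65 -206.88   56.71] [-5.08 -3.46  1.44] [-0.77  1.1   0.48]
[ -55.33  -55.68 -184.68   56.68] [-3.93 -3.44  0.82] [-0.67  1.    0.41]
[ -55.32  -55.65 -162.64   56.64] [-4.37 -4.46  1.38] [-0.77  0.97  0.42]
[ -55.37  -55.66 -140.81   56.62] [-4.98 -3.31  1.26] [-0.62  0.89  0.41]
x -55.48329257635584 18.3167
```

```bash
python3 feed.py -55.48 -12
python3 - <<'E'
from h import *
x=-55.5
f0=np.array(bot.read_ft_force())
r=bot.move_linear(J(x,8,.0565),speed=.02,until_force=6); bot.wait(.2)
print(r,Ji(bot.read_position()),f0,bot.read_ft_force(),bot.read_moment(),bot.read_clock())
im=bot.camera("side"); cv2.imwrite("pics/s2.png",cv2.resize(im[100:280,180:400,::-1],(792,648)[:2] if 0 else (733,600),interpolation=cv2.INTER_CUBIC))
E
```

```text
[ -55.48  -55.68 -119.38   56.57] [-3.7  -2.98  1.03] [-0.59  0.86  0.36]
[-55.44 -55.64 -97.25  56.55] [-3.27 -2.89 -0.06] [-0.62  0.79  0.31]
[-55.36 -55.56 -75.22  56.54] [-3.98 -2.71  0.65] [-0.59  0.86  0.3 ]
[-55.35 -55.6  -53.12  56.49] [-2.96 -3.04  0.55] [-0.65  0.83  0.34]
[-55.23 -55.54 -31.08  56.48] [-3.57 -3.52  1.22] [-0.66  0.87  0.43]
[-55.18 -55.52 -12.13  56.44] [-4.6  -3.1   1.01] [-0.62  0.92  0.29]
x -55.250237839029346 22.4333
True [-57.63068838 -12.26581322] [-3.02759267 -3.98389309  0.68247501] [ 0.66383557  0.1782382  -1.68749522] [-0.06484413 -0.04258397  0.01764586] 23.025
```

View pics/s2.png

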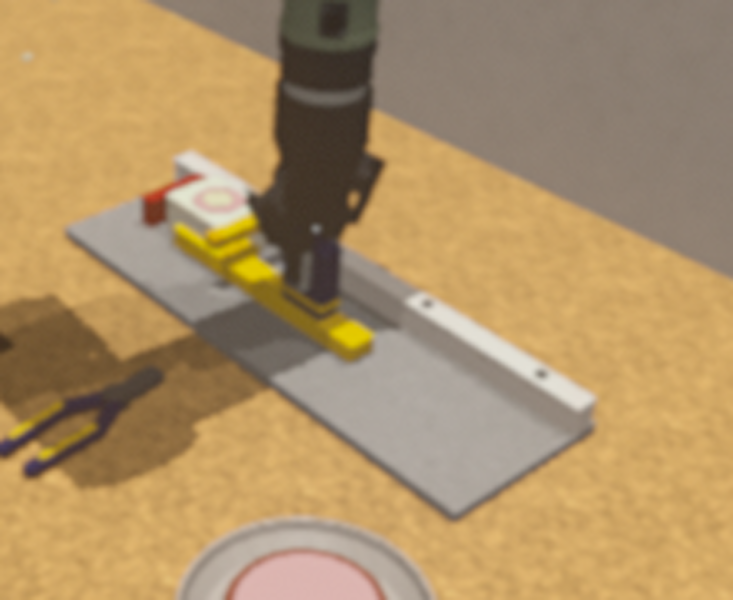

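The block is past the bar, just short of the stop and upright, with the stick behind it. The force-stop triggered early and eased the lip off, so I'll press again and finish in small steps.

Run:
```python
from h import *
x0,y0=Ji(bot.read_position())
bot.move_linear(J(x0,-14.5,.0565),speed=.03)
bot.move_linear(J(-55.2,-14.5,.0565),speed=.03); bot.wait(.1)
print(np.round(Ji(bot.read_position()),2),np.round(bot.read_ft_force(),2))
y=-12.
while y<8:
    bot.move_linear(J(-55.2,y,.0565),speed=.03); bot.wait(.1)
    f=bot.read_ft_force(); print(y,np.round(Ji(bot.read_position()),2),np.round(f,2),round(bot.read_clock(),2))
    if f[1]<-8: break
    y+=2 if y<-4 else .7
```

```text
[-55.57 -14.48] [-1.87 -0.46 -1.06]
-12.0 [-55.54 -11.8 ] [-2.73  0.34 -2.13] 24.02
-10.0 [-55.5  -10.59] [-3.32 -3.14 -0.69] 24.38
-8.0 [-55.45  -8.31] [-3.54 -4.09 -1.38] 24.73
-6.0 [-55.38  -6.13] [-4.17 -3.2  -1.12] 25.07
-4.0 [-55.4   -4.04] [-4.16 -3.39 -1.53] 25.43
-3.3 [-55.41  -3.56] [-3.63 -4.21 -0.73] 25.77
-2.5999999999999996 [-55.39  -2.86] [-2.92 -4.74 -0.01] 26.12
-1.8999999999999997 [-55.4   -2.18] [-3.74 -4.03  0.17] 26.48
-1.1999999999999997 [-55.39  -1.65] [-4.03 -4.74 -0.53] 26.82
-0.4999999999999998 [-55.39  -1.59] [-4.98 -6.52 -0.56] 27.18
0.20000000000000018 [-55.43  -1.54] [-5.06 -7.44  1.23] 27.52
0.9000000000000001 [-55.46  -1.45] [-5.74 -9.47  1.92] 27.88
```

Run:
```python
from h import *
x,y=Ji(bot.read_position())
bot.move_linear(J(x-3,y-8,.0565),speed=.03)
bot.move_linear(J(x-7,y-18,.0565),speed=.06)
bot.move_linear(J(x-7,-135,.0565),speed=.1)
print(np.round(bot.read_ft_force(),2))
bot.move_linear(J(x-7,-135,.17),speed=.12)
q=down(-.127); g=[.3584,.2465]
bot.move_pose([*g,.17],q)
bot.move_linear([*g,.07],speed=.12)
bot.move_linear([*g,.0462],speed=.04); bot.wait(.3)
print(bot.read_position(),bot.read_ft_force(),bot.read_clock())
```

```text
[ 0.46  0.4  -1.6 ]
[0.3584437  0.24653379 0.04619427] [ 0.01391839  0.3691339  -1.75665985] 34.7333
```

Run:
```python
from h import *
g=[.3584,.2465]
for z in (.0457,.0453,.0449,.0445):
    bot.move_linear([*g,z],speed=.02); bot.wait(.2); f=bot.read_ft_force(); print(z,bot.read_position()[2],np.round(f,2))
    if f[2]>-.5: break
bot.set_gripper(1.0); bot.wait(.2); print(bot.read_gripper_width())
bot.move_linear([*g,.15],speed=.12)
bot.move_pose([.3584,.2465,.22],down(-.077))
snap("w9")
q,i=fitstick("w9",np.array([.358,.246,np.pi/2-.127]),.004,(215,10,297,232)); print(q,q[2]-np.pi/2,i)
bot.move_pose([.5,-.02,.35],down(-.033)); im,p=snap("w10")
a=cv2.resize(im[:240,100:420,::-1],(800,600)); cv2.imwrite("pics/w10c.png",a)
print(bot.read_clock())
```

```text
0.0457 0.04572230080290224 [-0.3  -0.63 -1.32]
0.0453 0.04567874104241937 [-0.86 -0.36  5.09]
1.0033959257709397
[0.35804944 0.24624225 1.44274202] -0.128054308838633 0.9594897045658013
39.225
```

View pics/w10c.png

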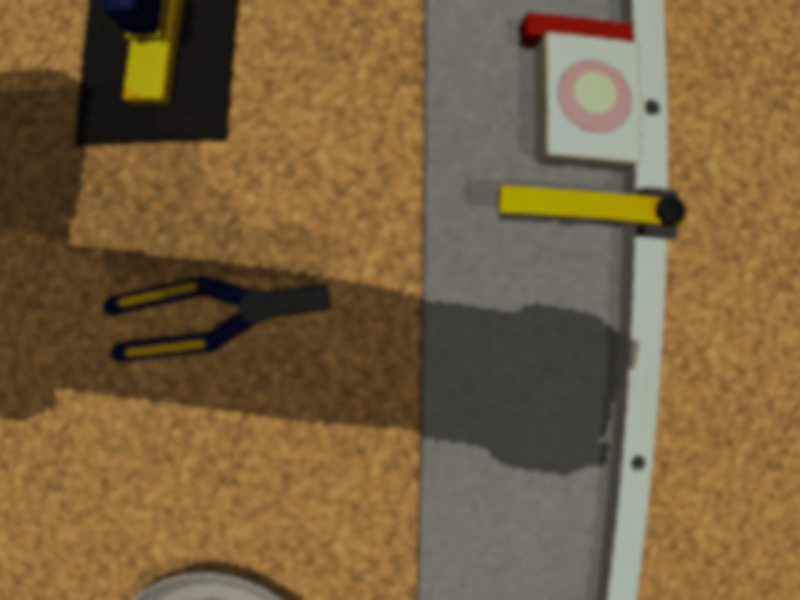

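The block, with corners near (545,35) and (637,160), sits flush with the fence and against the red stop. The stick is back on the mat within 1 mm of where it started.

```bash
python3 -c "
from cell import bot
print(bot.close_job())"
```

```text
the job is handed in; nothing more can be done
None
```

The job is handed in at about 39 s on the robot's clock: the block was pressed flush with the fence and fed under the bar to the red stop, and the stick is back on the mat within 1 mm of where it started. Partway along, just short of the stop, the lip eased off the block by about 2 mm; I pressed it again before finishing.

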